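Unclamp a drilled blank and hold it hole-up

ROBOT

A 6-joint arm with a two-finger parallel gripper is mounted at the origin on the work surface. World frame = base frame: x ahead of the robot, y to its left, z up, the work surface at z = 0. Lengths are in m, angles in rad, forces in N, time in s.
With the tool pointing down it reaches from about 0.4 to 0.925 m from the base axis. Payload 3.4 kg.
Tool frame: the origin (TCP) lies at the very end of the fingers, on their centre line; the grasp point (between the pads) lies 19 mm behind it (ctrl.grasp_offset is the distance from the TCP to the grasp point, in m); z points along the fingers, y is the line along which they close (so a half turn about z gives the same grasp; the last joint's range is limited). The gripper opens to 85 mm and grips with 20 to 120 N. Pads are 22 mm wide; open, the fingers measure 114 mm over their backs; the gripper's body (76 mm by 85 mm) begins 54 mm behind the grasp point. The pads swing forward as they close: fully open they stand 13 mm farther back than shut.
Start: joints at [1.087, 0.307, 1.506, -0, 1.328, -0.073], TCP at [0.23, 0.527, 0.231] pointing down, gripper open.
Joint ranges: [-3.12, 3.12], [-1.05, 2.28], [0.14, 2.33], [-1.42, 4.57], [0.1, 2.73], [-2.68, 2.68]. Speed limits (rad/s): [2.57, 2.57, 3.14, 3.14, 3.14, 3.14].

INTERFACE

Orientations are given as a unit quaternion [x, y, z, w].
In Python, from workcell import ctrl gives the robot as it stands. Calls block until the motion is done:
- ctrl.move_ptp(position, orientation): joint-space move of the TCP to a pose.
- ctrl.move_l(position, feed=0.15, attitude=None): straight line of the TCP; attitude=None keeps the orientation; feed is the mean speed in m/s.
- ctrl.move_j(angles): joint-space move.
- ctrl.let_go() and ctrl.grasp(grasp_force=None): open the fingers fully, or close them until they stop; grasp_force is the grip in N (None keeps the last).
- ctrl.sleep(seconds).
- ctrl.ik(position, orientation): joint angles nearest the present ones, or None.
- ctrl.get_obs(): the state.
- ctrl.read_camera(name): name is "side" or "top"; returns (picture, depth): 480x640x3 uint8, red, green, blue; 480x640 float32, m along the optical axis (not along the pixel's ray), 0 where there is no reading.
- ctrl.camera_model(name): a dict with "vertical_fov" (degrees; the focal length in pixels is half the picture's height over the tangent of half this angle, whatever the lens; pixels are square), "cx", "cy" (the principal point, pixels), "k1" (the pictures are not rectified: a ray, as slopes to the right and down, at radius r is drawn at 1 + k1 r^2 times it, then the intrinsics apply), "rvec" (rotation vector, rad) and "tvec" (3), from world to camera coordinates, as OpenCV has them. Camera axes: x right, y down, z forward; pixel columns grow to the right and rows downward; lengths in m; the calibration is good to about 2 mm. A picture is of the moment at which its call begins. camera_model takes no time and is no camera call.
A pose or a line that the arm cannot do raises ctrl.PlanningError and nothing moves.
- ctrl.hand_in(): hands the job in; it is judged then, once.
Trained networks look in the newest picture that a camera, given by its name, has taken for a name from the list of things; names that differ only in an ending like _2 or _b are one class to them, and where a whole thing is asked for, a point or a joint stands for the part that bears it (a point fixed in the world has none). Each returns a list of dicts, best first, with "score" (0 to 1); they miss things now and then, are a little off and sometimes report something else, mostly with a low value. They report only what shows in the picture. A call takes as long as a camera call.
- ctrl.look_for(thing, camera): "position" ([x, y, z] in m, in world coordinates, good to about 4 mm: the middle of the surface that is visible of it).
- ctrl.masks_of(thing, camera): "mask" (480x640 bool, what is visible of it).
The state is a dict: "t": time; "q": joint angles; "qvel": joint speeds; "effort": joint torques, N m; "tool_pos": TCP position; "tool_rot": TCP orientation; "ft_force": force on the tool from outside, world axes, zero at the start; "torque": the same for the moment, N m; "finger_gap": finger opening in m; "grip_force": force on a finger pad.
Only numpy, scipy, OpenCV 4.12 (cv2) and the standard library are available. Lean on these libraries where they do the work, as an engineer would, in place of code of your own. Each camera call takes 0.05 s, during which the arm holds its last target. There are 200 camera calls.

TASK

Swing the red-handled lever of the aluminium clamping block well open (past a right angle) and take out the small beech blank. Find which end has the drilled blind hole, turn the blank so that the hole faces straight up, and hold it still in the gripper, well clear above the middle of the blue tray (hole about 15 to 20 cm above the bench), ready for the brass insert. Finish while still holding it there; leave the lever open and the other things on the bench alone.

Things in the scene. Friction and masses are not known exactly. Their poses are not given: they have to be found in the camera images.
- block: Fixed aluminium clamping block, a plate 120 (x) x 180 (y) x 18 mm high. Origin: centre of its underside, on the bench. In its top is a round socket, centred, 59 mm wide and 6 mm deep (socket floor 12 mm above the bench). The lever's pivot post, 26 mm wide, stands at y = +75 mm. It may stand left or right.
- lever (a joint): Angle of the flat steel clamp lever about the upright pivot: 0 = shut, lying across the socket along the block's -y, 2.4 = fully open. It opens clockwise seen from above: its handle goes from the block's -y side round through -x (at 1.57) towards +y. It stays where it is left; pushing it takes about 1 N at the handle.
- lever_handle (a point): Middle of the lever's red round handle, 14 mm thick and 50 mm long, 143 mm from the pivot axis, 46 mm above the bench; when shut it lies over the block's -y end, 21 mm of air beneath it.
- lever_hinge (a point): Point on the lever's vertical pivot axis, 46 mm above the bench. The lever lies level, 42 to 50 mm above the bench, 18 mm wide, and passes 2 mm over the blank.
- blank: Loose beech bar, 28 x 28 mm in section and 46 mm long, 50 to 85 g. It starts lying on its side in the block's socket, turned any way round, its upper 22 mm above the block's top. Origin: middle of the face it lies on; own x runs along its length towards the drilled end, own z is up at the start. The end at +x has the blind hole, 14 mm wide and 22 mm deep, dark inside; the end at -x is plain.
- blank_hole (a point): Centre of the mouth of the blind hole, on the blank's axis, 23 mm along own x from its middle; axes as the blank's (own x points out of the hole).
- blank_center (a point): Middle of the blank, on its long axis; axes as the blank's.
- tray: Fixed blue open tray, 170 (x) x 150 (y) x 24 mm high, wall 4 mm. Origin: centre of its underside, on the bench.
- insert: Loose brass ring 20 mm wide, 14 mm high, lying in the tray; leave alone. Origin: centre of its underside.
- glue: White glue bottle, 52 mm wide, 150 mm tall; leave alone. Origin: centre of its underside.
- screwdriver: Screwdriver lying on the bench; leave alone. Its origin is under it.
- offcut: Plywood offcut 140 x 100 x 6 mm lying flat; leave alone. Origin: centre of its underside.
- tape: Yellow roll of tape, 90 mm wide, 24 mm high; leave alone. Origin: centre of its underside.
- plain_block: Dark wooden block 46 x 28 x 28 mm without a hole, lying on the bench; leave alone. Origin: centre of its underside.
- cup: Green cup, 72 mm wide, 90 mm tall; leave alone. Origin: centre of its underside.

How it is judged:
By the outcome, as a careful person would: the job done as asked, in the order asked, and still so for the second after the job is handed in, while the arm keeps its last pose, push and grip.
It also fails if it takes over 59 s, if anything falls off the work surface, if the arm or the gripper's body presses on something with over 40 N, if the wrist force passes 120 N, or if a joint passes its speed limit or range.

## Working session

There is one attempt and no reset: what is moved stays moved. The work goes in short steps, each a Python script; the robot and the scene stay as the last script left them, time stands still between calls to the robot, and variables do not carry over. Pictures are saved under pics/ and viewed, at most 10 in all, crops included, and the job is handed in when it is done.

```bash
mkdir -p pics; ls; cat > h.py <<'E'
import numpy as np, cv2
from workcell import ctrl
from scipy.spatial.transform import Rotation as R
def cam(n):
    m=ctrl.camera_model(n); f=240/np.tan(np.radians(m["vertical_fov"])/2)
    return m,f,R.from_rotvec(np.ravel(m["rvec"])).as_matrix(),np.ravel(m["tvec"])
def unproj(n,depth,mask):
    m,f,Rm,t=cam(n); v,u=np.nonzero(mask&(depth>0)); d=depth[v,u]
    a=np.c_[(u-m["cx"])/f,(v-m["cy"])/f]; s=a.copy()
    for _ in range(10): s=a/(1+m["k1"]*(s**2).sum(1,keepdims=True))
    return (np.c_[s,np.ones(len(s))]*d[:,None]-t)@Rm
def proj(n,P):
    m,f,Rm,t=cam(n); c=np.atleast_2d(P)@Rm.T+t; s=c[:,:2]/c[:,2:]
    return s*(1+m["k1"]*(s**2).sum(1,keepdims=True))*f+[m["cx"],m["cy"]]
def save(n,p): cv2.imwrite("pics/"+n+".png",p[:,:,::-1])
def down(yaw): # tool z down, tool y at angle yaw in world xy
    y=np.array([np.cos(yaw),np.sin(yaw),0]); z=np.array([0,0,-1.])
    return R.from_matrix(np.c_[np.cross(y,z),y,z]).as_quat()
E
python3 - <<'E'
from h import *
for n in("top","side"):
    p,d=ctrl.read_camera(n); save(n+"0",p); np.savez(n+"0.npz",p=p,d=d)
    for th in "block lever lever_handle lever_hinge blank blank_hole tray insert glue cup plain_block tape screwdriver offcut".split():
        print(n,th,[(np.round(r["position"],3).tolist(),round(r["score"],2)) for r in ctrl.look_for(th,n)[:2]])
print(ctrl.get_obs())
E
```

```text
pics
workcell.py
top block [([0.509, 0.177, 0.017], 0.68)]
top lever [([0.504, 0.183, 0.053], 0.62), ([0.451, -0.453, 0.026], 0.18)]
top lever_handle [([0.507, 0.183, 0.048], 0.61)]
top lever_hinge [([0.506, 0.18, 0.05], 0.58), ([0.515, -0.182, -0.001], 0.43)]
top blank [([0.618, -0.459, 0.026], 0.57)]
top blank_hole []
top tray [([0.518, -0.182, 0.002], 0.75)]
top insert [([0.558, -0.138, 0.018], 0.4)]
top glue [([0.592, 0.454, 0.099], 0.95)]
top cup [([0.754, -0.028, 0.038], 0.62)]
top plain_block [([0.455, 0.49, 0.027], 0.76)]
top tape [([0.619, -0.458, 0.023], 0.7)]
top screwdriver [([0.451, -0.456, 0.024], 0.88)]
top offcut []
side block [([0.499, 0.203, 0.018], 0.61)]
side lever [([0.506, 0.194, 0.048], 0.92)]
side lever_handle [([0.507, 0.189, 0.049], 0.62)]
side lever_hinge [([0.51, 0.197, 0.051], 0.94), ([0.737, 0.221, 0.01], 0.44)]
side blank [([0.5, 0.188, 0.027], 0.62)]
side blank_hole [([0.504, 0.193, 0.03], 0.56)]
side tray [([0.587, -0.164, 0.004], 0.58)]
side insert [([0.502, 0.204, 0.021], 0.5)]
side glue [([0.582, 0.482, 0.078], 0.94)]
side cup [([0.734, -0.005, 0.065], 0.61)]
side plain_block []
side tape []
side screwdriver [([0.431, -0.462, 0.019], 0.65)]
side offcut [([0.739, 0.221, 0.004], 0.95)]
{'t': 1.5, 'q': array([ 1.08651217e+00,  3.06761601e-01,  1.50639908e+00,  3.42498797e-06,
        1.32839813e+00, -7.34632331e-02]), 'qvel': array([-0.00022159,  0.00023777,  0.00102315, -0.00016774,  0.0007134 ,
        0.00059119]), 'effort': array([ 3.81658392e-04, -4.57473707e+01, -2.52329224e+01,  1.95790324e-05,
        7.60587100e-04,  9.29098206e-06]), 'tool_pos': array([0.22963756, 0.52715983, 0.23132727]), 'tool_rot': array([2.03969413e-01, 9.78977261e-01, 1.67264096e-05, 3.06011740e-06]), 'ft_force': array([-0.33505579, -0.30253141,  0.23870911]), 'torque': array([ 0.0156428 , -0.00520191, -0.03063271]), 'grip_force': 0.0, 'finger_gap': 0.08506700318826552}
```

View pics/top0.png

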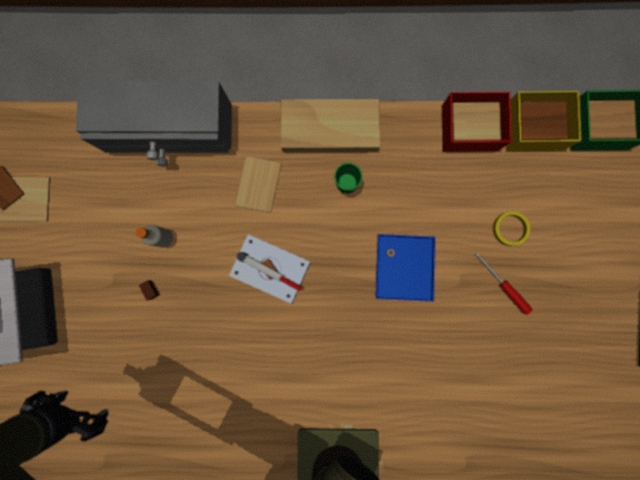

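View pics/side0.png

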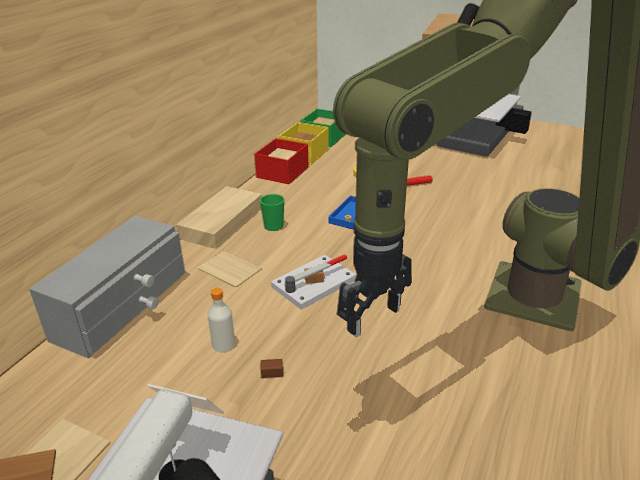

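```bash
python3 - <<'E'
from h import *
z=np.load("top0.npz");p,d=z["p"],z["d"]
P=unproj("top",d,d>0)
near=(abs(P[:,0]-.505)<.2)&(abs(P[:,1]-.185)<.2)
hsv=cv2.cvtColor(p,cv2.COLOR_RGB2HSV)
red=((hsv[...,0]<8)|(hsv[...,0]>172))&(hsv[...,1]>130)&(hsv[...,2]>70)
Q=unproj("top",d,red); Q=Q[(abs(Q[:,0]-.505)<.2)&(abs(Q[:,1]-.185)<.2)]; print("red",len(Q),np.median(Q,0),Q.min(0),Q.max(0))
rect=lambda S:cv2.minAreaRect((S[:,:2]*1000).astype(np.float32))
for lo,hi in((.012,.022),(.041,.056),(.034,.041)):
    S=P[near&(P[:,2]>lo)&(P[:,2]<hi)]; print(lo,len(S),rect(S),np.median(S,0))
blue=(hsv[...,0]>95)&(hsv[...,0]<130)&(hsv[...,1]>120)
S=unproj("top",d,blue); print("tray",rect(S),S[:,2].max())
for n in("top","side"): print(np.array(ctrl.camera_model(n)["tvec"]).ravel()@-cam(n)[2])
E
```

```text
red 96 [0.47266179 0.11875573 0.05168988] [0.45496295 0.09443989 0.04695265] [0.48791084 0.14583821 0.05673755]
0.012 2377 ((510.3939514160156, 178.57711791992188), (182.32101440429688, 120.48226165771484), 66.08907318115234) [0.50879197 0.17623466 0.01727639]
0.041 495 ((505.24530029296875, 172.2184295654297), (184.96115112304688, 37.187042236328125), 60.02047348022461) [0.50828338 0.18175907 0.04977768]
0.034 74 ((529.0289306640625, 196.43508911132812), (96.16185760498047, 33.658897399902344), 43.12480545043945) [0.51883798 0.17810479 0.03858823]
tray ((287.7804260253906, 219.240234375), (539.21142578125, 1014.9407958984375), 6.70925760269165) 0.428839058493706
[0.49194715 0.02309009 1.19865057]
[-0.00986883  1.22676646  0.87114425]
```

The top view shows the block at about (270,268), with its pivot at left (240,258) and the red handle at right (290,285). The beech blank sits under the lever at about (267,268), and the tray is at (405,267). In the side view the blank is at about (315,277). The lever is near shut, and the way it opens (towards the robot) is clear.

```bash
python3 - <<'E'
from h import *
C=np.array([.5104,.1786]);b=np.radians(66.1);piv=C+.075*np.array([np.cos(b),np.sin(b)])
pt=lambda a,z:np.r_[piv+.145*np.array([np.cos(b+np.pi-a),np.sin(b+np.pi-a)]),z]
A=np.arange(-.33,2.04,.26)
def plan(off):
    q=[ctrl.ik(pt(a,.028),down(b-a+off)) for a in A]
    return q
off=None
for o in(0,np.pi):
    q=plan(o)
    ok=all(x is not None for x in q); print(o,ok, [np.round(x[5],2) if x is not None else None for x in q])
    if ok and off is None: off=o
if off is None: raise SystemExit
ctrl.grasp(30)
ctrl.move_ptp(pt(A[0],.15),down(b-A[0]+off))
ctrl.move_l(pt(A[0],.028),feed=.15)
try:
    for a in A[1:]:
        ctrl.move_l(pt(a,.028),feed=.12,attitude=down(b-a+off)); f=ctrl.get_obs()["ft_force"]; print(round(a,2),np.round(f,1))
except ctrl.PlanningError as e: print(e)
last=a
ctrl.move_l(pt(last-.12,.028),feed=.15)
ctrl.move_l(pt(last-.12,.2),feed=.25)
ctrl.let_go()
ctrl.move_ptp([.42,-.05,.25],down(b))
print(ctrl.get_obs()["t"],ctrl.get_obs()["q"])
ps=[]
for n in("top","side"):
    p,d=ctrl.read_camera(n); np.savez(n+"1.npz",p=p,d=d)
    c=proj(n,[*C,.03])[0].astype(int); w,h=(55,45)
    ps.append(cv2.resize(p[c[1]-h:c[1]+h,c[0]-w:c[0]+w],(400,327),interpolation=cv2.INTER_CUBIC)); print(n,c)
    for th in("blank","blank_hole","tray","lever_handle"):
        print(th,[(np.round(r["position"],3).tolist(),round(r["score"],2)) for r in ctrl.look_for(th,n)[:2]])
save("c1",np.hstack(ps))
E
```

```text
0 True [np.float64(-1.37), np.float64(-1.09), np.float64(-0.78), np.float64(-0.45), np.float64(-0.11), np.float64(0.23), np.float64(0.56), np.float64(0.88), np.float64(1.18), np.float64(1.46)]
3.141592653589793 False [np.float64(1.77), np.float64(2.06), np.float64(2.36), None, None, None, np.float64(-2.58), np.float64(-2.26), np.float64(-1.96), np.float64(-1.68)]
-0.07 [ 0.2  0.2 -0.4]
0.19 [-0.3  0.5 -0.1]
0.45 [ 0.9 -0.3 -0. ]
0.71 [-0.4 -0.8 -0.2]
0.97 [-0.3 -0.9  0.7]
1.23 [-0.6  0.5  0. ]
1.49 [-0.8 -0.2 -0.2]
1.75 [ 0.4 -0.2  0.2]
2.01 [-0.2  0.3 -0.5]
13.625 [-2.18029397e-01  7.45511360e-02  1.76447634e+00  1.61292685e-04
  1.30248824e+00 -1.37178426e+00]
top [268 268]
blank [([0.512, 0.176, 0.042], 0.77)]
blank_hole [([0.512, 0.183, 0.038], 0.54)]
tray [([0.516, -0.181, -0.001], 0.64), ([0.45, -0.455, 0.023], 0.44)]
lever_handle [([0.505, 0.31, 0.05], 0.88)]
side [313 273]
blank [([0.506, 0.187, 0.033], 0.58)]
blank_hole [([0.512, 0.191, 0.039], 0.85), ([0.735, 0.0, 0.067], 0.26)]
tray [([0.517, -0.184, 0.004], 0.56)]
lever_handle [([0.492, 0.318, 0.05], 0.84)]
```

View pics/c1.png

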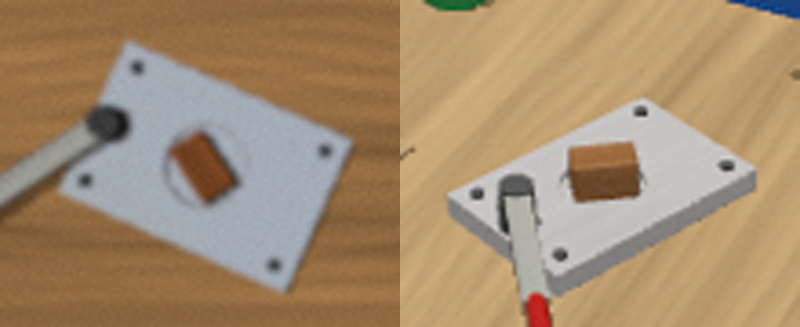

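The lever is open, to about 2.15 rad. The blank lies free at about (205,167) in the left crop, running upper-left to lower-right. Its long side facing the side camera is plain, so the hole is in one of the ends, which these views don't show. I'll fit its pose and check that the final pose is reachable with either end up.

```bash
cat >> h.py <<'E'
def horiz(psi,s): # tool z horizontal at azimuth psi, tool x = s*up
    z=np.array([np.cos(psi),np.sin(psi),0]); x=np.array([0,0,float(s)])
    return R.from_matrix(np.c_[x,np.cross(z,x),z]).as_quat()
E
python3 - <<'E'
from h import *
z=np.load("top1.npz");p,d=z["p"],z["d"]
P=unproj("top",d,d>0); S=P[(np.hypot(P[:,0]-.51,P[:,1]-.178)<.045)&(P[:,2]>.033)&(P[:,2]<.05)]
print(len(S),np.median(S,0),cv2.minAreaRect((S[:,:2]*1000).astype(np.float32)))
m=ctrl.masks_of("blank","top")[0]["mask"]; S=unproj("top",d,m); print(m.sum(),np.median(S,0),cv2.minAreaRect((S[:,:2]*1000).astype(np.float32)))
w,v=np.linalg.eigh(np.cov(S[:,:2].T)); print(np.degrees(np.arctan2(v[1,1],v[0,1])),np.sqrt(w))
t=ctrl.masks_of("tray","top")[0]["mask"]; S=unproj("top",d,t); print("tray",cv2.minAreaRect((S[:,:2]*1000).astype(np.float32)))
for ps in np.radians([-60,-40,-20,0,20]):
  for s in(1,-1):
    q=ctrl.ik(np.array([.517,-.182,.155])+.006*np.array([np.cos(ps),np.sin(ps),0]),horiz(ps,s)); print(round(np.degrees(ps)),s,None if q is None else np.round(q,2))
E
```

```text
200 [0.50849669 0.17700612 0.03904217] ((509.3570556640625, 177.2989044189453), (45.93354797363281, 28.430044174194336), 33.400413513183594)Traceback (most recent call last):
  File "<stdin>", line 5, in <module>
IndexError: list index out of range
```

```bash
python3 - <<'E'
from h import *
z=np.load("top1.npz");p,d=z["p"],z["d"]
P=unproj("top",d,d>0); h=cv2.cvtColor(p,cv2.COLOR_RGB2HSV).reshape(-1,3)[(d>0).ravel()]
S=P[(np.hypot(P[:,0]-.517,P[:,1]+.182)<.14)&(h[:,0]>100)&(h[:,0]<130)&(h[:,1]>120)]
print("tray",cv2.minAreaRect((S[:,:2]*1000).astype(np.float32)))
for ps in np.radians([-80,-60,-40,-20,0,20]):
  for s in(1,-1):
    q=ctrl.ik(np.array([.517,-.182,.155])+.006*np.array([np.cos(ps),np.sin(ps),0]),horiz(ps,s)); print(round(np.degrees(ps)),s,None if q is None else np.round(q,2))
a=np.radians(33.4)
for o in(np.pi/2,-np.pi/2): print(ctrl.ik([.5094,.1773,.02],down(a+o)))
E
```

```text
tray ((514.8833618164062, -157.61050415039062), (191.89146423339844, 166.341796875), 87.46556854248047)
-80 1 None
-80 -1 None
-60 1 None
-60 -1 None
-40 1 None
-40 -1 None
-20 1 None
-20 -1 None
0 1 None
0 -1 None
20 1 None
20 -1 None
[ 2.56623423e-01  5.04296951e-01  1.83031863e+00 -4.44089210e-16
  8.06977070e-01 -1.89711287e+00]
[ 2.56623423e-01  5.04296951e-01  1.83031863e+00 -4.44089210e-16
  8.06977070e-01  1.24447978e+00]
```

```bash
python3 - <<'E'
from h import *
z=np.load("top1.npz");p,d=z["p"],z["d"]
h=cv2.cvtColor(p,cv2.COLOR_RGB2HSV); m=((h[...,0]>100)&(h[...,0]<130)&(h[...,1]>150)).astype(np.uint8)
m=cv2.morphologyEx(m,cv2.MORPH_OPEN,np.ones((5,5)))
n,l,st,c=cv2.connectedComponentsWithStats(m); k=1+np.argmax(st[1:,4]); print(st[k],c[k])
S=unproj("top",d,l==k); print("tray",cv2.minAreaRect((S[:,:2]*1000).astype(np.float32)))
for zc in(.15,):
 for dg in range(0,360,15):
  r=[]
  for s in(1,-1):
    ps=np.radians(dg); q=ctrl.ik(np.array([.515,-.18,zc])+.006*np.array([np.cos(ps),np.sin(ps),0]),horiz(ps,s)); r.append(None if q is None else np.round(q,2).tolist())
  if any(r): print(zc,dg,r)
E
```

```text
[ 376  235   58   66 3513] [405.37090806 267.81952747]
tray ((514.8862915039062, -157.33535766601562), (191.9248046875, 165.940185546875), 87.72743225097656)
0.15 30 [[-1.17, 0.96, 2.2, 1.45, 1.57, -1.59], [-1.17, 0.96, 2.2, 1.45, 1.57, 1.55]]
0.15 45 [[-1.12, 0.93, 1.98, 1.24, 1.65, -1.35], [-1.12, 0.93, 1.98, 1.24, 1.65, 1.79]]
0.15 60 [[-1.05, 0.94, 1.77, 1.08, 1.78, -1.19], [-1.05, 0.94, 1.77, 1.08, 1.78, 1.95]]
0.15 75 [[-0.96, 0.97, 1.57, 0.96, 1.94, -1.09], [-0.96, 0.97, 1.57, 0.96, 1.94, 2.05]]
0.15 90 [[-0.87, 1.02, 1.39, 0.85, 2.11, -1.04], [-0.87, 1.02, 1.39, 0.85, 2.11, 2.1]]
0.15 105 [[-0.77, 1.06, 1.22, 0.74, 2.28, -1.04], [-0.77, 1.06, 1.22, 0.74, 2.28, 2.1]]
0.15 120 [[-0.67, 1.11, 1.08, 0.6, 2.43, -1.09], [-0.67, 1.11, 1.08, 0.6, 2.43, 2.05]]
0.15 135 [[-0.56, 1.14, 0.97, 0.41, 2.56, -1.22], [-0.56, 1.14, 0.97, 0.41, 2.56, 1.92]]
0.15 150 [[-0.46, 1.17, 0.91, 0.14, 2.63, -1.45], [-0.46, 1.17, 0.91, 0.14, 2.63, 1.69]]
0.15 165 [[-0.35, 1.17, 0.9, -0.19, 2.64, -1.74], [-0.35, 1.17, 0.9, -0.19, 2.64, 1.4]]
0.15 180 [[-0.25, 1.16, 0.94, -0.47, 2.57, -1.97], [-0.25, 1.16, 0.94, -0.47, 2.57, 1.17]]
0.15 195 [[-0.15, 1.13, 1.03, -0.67, 2.44, -2.11], [-0.15, 1.13, 1.03, -0.67, 2.44, 1.03]]
0.15 210 [[-0.05, 1.08, 1.16, -0.8, 2.29, -2.17], [-0.05, 1.08, 1.16, -0.8, 2.29, 0.97]]
0.15 225 [[0.05, 1.04, 1.31, -0.91, 2.12, -2.17], [0.05, 1.04, 1.31, -0.91, 2.12, 0.97]]
0.15 240 [[0.13, 0.99, 1.49, -1.02, 1.95, -2.12], [0.13, 0.99, 1.49, -1.02, 1.95, 1.02]]
0.15 255 [[0.21, 0.95, 1.69, -1.15, 1.79, -2.03], [0.21, 0.95, 1.69, -1.15, 1.79, 1.11]]
0.15 270 [[0.27, 0.93, 1.89, -1.32, 1.65, -1.88], [0.27, 0.93, 1.89, -1.32, 1.65, 1.26]]
```

Both ends can be turned up with the tool horizontal, pointing at about 75°; the two cases differ by half a turn of joint 6. The networks' two hole reports lean towards the +x,+y end, so I'll try that end first and check it from above.

```bash
python3 - <<'E'
from h import *
a=np.radians(33.4); c=np.array([.5094,.1773]); ps=np.radians(75); u=np.array([np.cos(ps),np.sin(ps),0])
z=np.load("top1.npz");p,d=z["p"],z["d"]; mm=np.zeros((480,640),bool); mm[245:292,386:425]=1
S=unproj("top",d,mm); S=S[abs(S[:,2]-.004)<.006]; print("tray",len(S),np.median(S,0),S.min(0),S.max(0)) 
hi=np.array([.515,-.18,.28])+.006*u
for s in(1,-1): print(ctrl.ik(hi,horiz(ps,s)))
ctrl.move_ptp([*c,.13],down(a-np.pi/2)); 
ctrl.move_l([*c,.020],feed=.1); print(ctrl.get_obs()["ft_force"])
ctrl.grasp(60); ctrl.sleep(.3); o=ctrl.get_obs(); print(o["finger_gap"],o["grip_force"],o["ft_force"],o["tool_pos"])
ctrl.move_l([*c,.06],feed=.06); ctrl.move_l([*c,.28],feed=.2)
o=ctrl.get_obs(); print(o["finger_gap"],o["grip_force"],o["ft_force"],o["t"])
E
```

```text
tray 1776 [ 0.50926676 -0.18203211  0.0035914 ] [ 0.4509503  -0.23361149 -0.00180304] [ 0.57328326 -0.12997621  0.0098723 ]
[-0.96486091  0.78436232  1.56279768  1.03490427  2.05025169 -0.91037727]
[-0.96486091  0.78436232  1.56279768  1.03490427  2.05025169  2.23121538]
[0.07583359 0.56755611 0.32406851]
0.0268716550650595 60.2564500272274 [-0.97716451 -0.5538399   5.73346416] [0.50982135 0.17742393 0.02046713]
0.02657366924278709 59.54873710870743 [-1.25356599 -0.48493068 -0.3653581 ] 20.5917
```

```bash
python3 - <<'E'
from h import *
for X in [(.515,-.182),(.512,-.182)]:
    print(X,proj("top",[[X[0]+i*.085,X[1]+j*.075,.024] for i,j in((1,1),(1,-1),(-1,-1),(-1,1))]).round(1).tolist())
ps=np.radians(75); u=np.array([np.cos(ps),np.sin(ps),0])
hi=np.array([.515,-.18,.28])+.006*u
ctrl.move_ptp(hi,horiz(ps,1)); lo=hi.copy(); lo[2]=.155; ctrl.move_l(lo,feed=.1); ctrl.sleep(.3)
im=[]
for n in("top","side"):
    p,d=ctrl.read_camera(n); np.savez(n+"2.npz",p=p,d=d); print(n,proj(n,[.515,-.18,.178]).round(1))
    print([(np.round(r["position"],3).tolist(),round(r["score"],2)) for r in ctrl.look_for("blank_hole",n)[:2]])
    q=proj(n,[.515,-.18,.178])[0].astype(int); w,h=50,40; im.append(cv2.resize(p[q[1]-h:q[1]+h,q[0]-w:q[0]+w],(400,320),interpolation=cv2.INTER_CUBIC))
save("c2",np.hstack(im)); o=ctrl.get_obs(); print(o["t"],o["finger_gap"],o["tool_pos"])
E
```

```text
(0.515, -0.182) [[377.4, 234.2], [434.8, 234.2], [436.2, 299.6], [378.1, 299.4]]
(0.512, -0.182) [[377.5, 235.4], [434.8, 235.3], [436.3, 300.8], [378.1, 300.6]]
top [[417.6 265.3]]
[([0.518, -0.173, 0.182], 0.72), ([0.52, -0.173, 0.002], 0.18)]
side [[366.2 163.6]]
[([0.513, -0.165, 0.167], 0.79)]
24.3583 0.02677857562188187 [ 0.516555   -0.17418666  0.15508227]
```

View pics/c2.png

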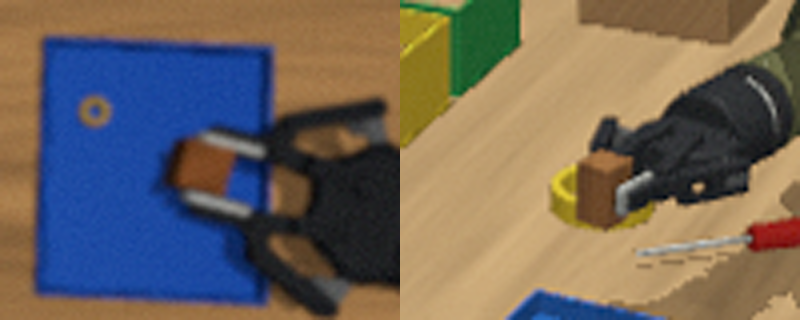

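The left crop shows the blank at about (205,165), over the tray, and its upward end is plain. The hole must be at the other end, so I'll turn joint 6 half a turn and look again.

```bash
python3 - <<'E'
from h import *
ps=np.radians(75); u=np.array([np.cos(ps),np.sin(ps),0])
lo=np.array([.513,-.181,.155])+.006*u
ctrl.move_ptp(lo,horiz(ps,-1)); ctrl.sleep(.5)
im=[]
for n in("top","side"):
    p,d=ctrl.read_camera(n); np.savez(n+"3.npz",p=p,d=d)
    print([(np.round(r["position"],3).tolist(),round(r["score"],2)) for r in ctrl.look_for("blank_hole",n)[:2]])
    q=proj(n,[.513,-.181,.178])[0].astype(int); w,h=50,40; im.append(cv2.resize(p[q[1]-h:q[1]+h,q[0]-w:q[0]+w],(400,320),interpolation=cv2.INTER_CUBIC))
    if n=="top":
        P=unproj(n,d,d>0); S=P[(np.hypot(P[:,0]-.513,P[:,1]+.181)<.012)&(P[:,2]>.1)]; print(np.percentile(S[:,2],[5,25,50,75,95]))
save("c3",np.hstack(im)); o=ctrl.get_obs(); print(o["t"],o["finger_gap"],o["grip_force"],o["tool_pos"],R.from_quat(o["tool_rot"]).as_matrix().round(3))
E
```

```text
[([0.514, -0.175, 0.174], 0.57)]
[0.15145145 0.16149891 0.17247229 0.17415724 0.17602172]
[([0.514, -0.164, 0.163], 0.61), ([0.52, -0.185, 0.003], 0.48)]
27.7083 0.026568168870461623 59.623720943927765 [ 0.51454561 -0.17522056  0.15499494] [[ 0.    -0.966  0.259]
 [ 0.     0.259  0.966]
 [-1.    -0.     0.   ]]
```

View pics/c3.png

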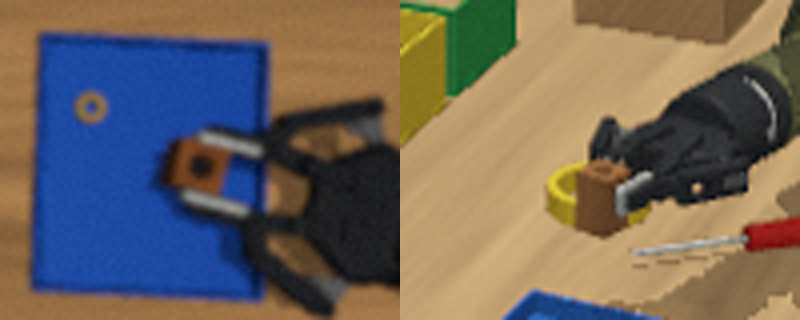

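The left crop shows the dark hole facing up at about (202,166), over the tray. The depth there drops about 22 mm, which confirms the blind hole. Before handing in I'll check the tilt.

```bash
python3 - <<'E'
from h import *
for k in range(3):
    p,d=ctrl.read_camera("top"); P=unproj("top",d,d>0)
    S=P[(abs(P[:,0]-.513)<.018)&(abs(P[:,1]+.181)<.018)&(P[:,2]>.166)&(P[:,2]<.185)]
    A=np.c_[S[:,:2]-[.513,-.181],np.ones(len(S))]; c=np.linalg.lstsq(A,S[:,2],rcond=None)[0]; print(len(S),c, S.mean(0))
# side-camera: vertical side faces
p,d=ctrl.read_camera("side"); P=unproj("side",d,d>0)
S=P[(abs(P[:,0]-.513)<.025)&(abs(P[:,1]+.181)<.03)&(P[:,2]>.11)&(P[:,2]<.172)]
B=S[S[:,1]>-.175]; 
ps=np.radians(75);n=np.array([np.cos(ps),np.sin(ps)])
s=B[:,:2]@n; m=abs(s-np.median(s))<.004; print(len(B),np.polyfit(B[m,2],s[m],1),np.std(s[m]),B[m,2].min(),B[m,2].max())
E
```

```text
138 [0.01652287 0.00922769 0.17299354] [ 0.51006002 -0.18162639  0.17293918]
143 [-0.05393198  0.03225414  0.17296056] [ 0.51133174 -0.1819447   0.17302006]
141 [ 0.00898384 -0.01503035  0.17298558] [ 0.51044079 -0.18161391  0.17297182]
157 [-0.03005625 -0.02450624] 0.001967367024489145 0.12812254516386115 0.17186019935638203
```

The tilt is within noise (under about 2°). The hole is 0.173 m above the bench and over the tray's middle.

```bash
python3 -c "
from workcell import ctrl
print(ctrl.hand_in())"
```

```text
the job is handed in; nothing more can be done
None
```

I handed in the job with the lever left open at about 2.15 rad and the blank held still in the gripper, its hole facing straight up about 17 cm above the bench over the middle of the blue tray.

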